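# Shut down the wax heater

## Robot

A 6-joint arm with a two-finger parallel gripper is mounted at the origin on the work surface. World frame = base frame: x ahead of the robot, y to its left, z up, the work surface at z = 0. Lengths are in mm, angles in rad, forces in N, time in s.
With the tool pointing down it reaches from about 400 to 925 mm from the base axis. Payload 12.5 kg.
Tool frame: the origin (TCP) lies on the mounting face of the last link; the fingertips stand 190 mm ahead of it and the grasp point (between the pads) lies 171 mm ahead of it; z points along the fingers, y is the line along which they close (so a half turn about z gives the same grasp; the last joint's range is limited). The gripper opens to 95 mm and grips with 3 to 60 N. Pads are 20 mm wide; open, the fingers measure 119 mm over their backs; the gripper's body (75 mm by 180 mm) begins 59 mm behind the grasp point.
Start: joints at [-1.354, 0.491, 1.559, -0, 1.092, -0.106], TCP at [198.284, -592.713, 404.761] pointing down, gripper open.
Joint ranges: [-3.1, 3.1], [-0.84, 2.19], [0.05, 2.79], [-1.13, 4.28], [0.06, 2.93], [-2.69, 2.69]. Speed limits (rad/s): [2.22, 2.22, 2.79, 3.14, 3.14, 3.14].

## Interface

Orientations are given as [roll, pitch, yaw] about the fixed x, y, z axes, in that order (R = Rz(yaw) Ry(pitch) Rx(roll)).
In Python, from cell import * gives the robot as it stands.
- The arm moves only by the tool arm_command, never from a script. Its argument "rows" is a list that holds one entry, the list of rows, each a list of 7 numbers: the shift along the tool's x, y, z normalised to -1 to 1, where 1 is 0.15 m, then the turn, a rotation vector about the tool's x, y, z normalised to -1 to 1, where 1 is 360 degrees, then the opening, from -1 (shut) to 1 (fully open). A call has 1 to 10 rows; each row is the pose to reach, as a shift and turn from the pose commanded when the call began, along the tool's axes at that moment, turning the shorter way round; what a row does not reach only later rows make up. A row lasts 1/12 s, in which the tool goes at most 41.7 mm and 7.16 degrees, less where a joint would pass 70% of its speed; a pose out of reach is approached as far as the arm can. A call with a number of a shift or a turn outside -1 to 1 is refused whole. A call with a gripper value outside its range is refused whole. The fingers move at their own pace and stop on an object; the grip force is fixed at half the most. Time passes only in rows, so rows that repeat a pose let the fingers close. It gives the time, the measured TCP pose, the force, the opening and the grip force at its end, in the units of the state.
- state(): the state, without advancing time (a new reading comes with each control period).
- read_camera(name): name is "scene" or "top" or "wrist"; returns (picture, depth): 384x512x3 uint8, red, green, blue; 384x512 float32, mm along the optical axis (not along the pixel's ray), 0 where there is no reading.
- get_calibration(name): a dict with "camera_matrix" (3x3 intrinsics, pixels), "position" and "orientation" of the camera in the world; the wrist camera has in their place "hand_eye" (4x4, takes a point from camera to tool coordinates, whose origin is the TCP and whose axes are the flange's). Camera axes: x right, y up, looking along -z (the intrinsics and any distortion apply to the point x, -y, -z); pixel columns grow to the right and rows downward; lengths in mm; the calibration is good to about 2 mm. A picture is of the moment at which its call begins: read the wrist's pose just before it. get_calibration takes no time and is no camera call.
- job_done(): hands the job in; it is judged then, once.
The state is a dict: "t": time; "joints": joint angles; "qvel": joint speeds; "tau": joint torques, N m; "eef_pos": TCP position; "tcp_rot": TCP orientation; "ft_force": force on the tool from outside, world axes, zero at the start; "moment": the same for the moment, N m; "opening": opening from 0.0 (shut) to 1.0 (fully open); "grip_force": force on a finger pad.
Only numpy, scipy, OpenCV 4.12 (cv2) and the standard library are available. Lean on these libraries where they do the work, as an engineer would, in place of code of your own. Each camera call takes 0.05 s, during which the arm holds its last target. There are 200 camera calls.

## Task

The waxing is finished, so shut down the blue wax heater on the bench, working with fingertip pushes only: tip its open lid over until it is fully shut, easing it down rather than slamming it, and press the raised front half of the red rocker switch fully in, to off. Do either first. Do not pinch or lift anything, do not shove the heater along the bench, and leave the casts, the cup and the wax knife around it as they are.

Things in the scene. Friction and masses are not known exactly. Their poses are not given: they have to be found in the camera images.
- heater: Wax heater, a blue sheet-metal box with a lid, loose on rubber feet (1.1 to 1.9 kg). 170 deep (its x) x 136 wide (y) x 66 mm high, 76 with the lid shut. Origin: centre of its footprint, on the bench; z up; -x is its front, facing the robot (yaw within 0.45 rad). Rear 120 mm (x -35 to +85): box with three wells of set pink wax, under the lid. Front 50 mm: white control deck, see switch_front.
- lid (a joint): Lid angle in rad: 0 = shut (level), 1.571 = upright, 1.95 = leaning back on its stop; starts at 1.60 to 1.88. Blue sheet-steel tray, 122 mm from hinge to free edge, 138 wide, 10 thick, 0.13 kg; a 40 mm wide steel tab reaches 9 mm beyond the free edge. The hinge is stiff: the lid stays at any angle and must be pushed all the way down; 1 to 2 N near the free edge moves it.
- lid_hinge (a point): Middle of the lid's hinge line, on the heater's rear top edge, at (85, 0, 66) mm in the heater's frame. The line runs along the heater's y. With the lid shut its outer face is level, 10 mm above this point, and reaches from here to the heater's front.
- lid_edge (a point): Middle of the lid's free edge on its outer face (on top when shut; looks away from the robot, to the heater's +x, while the lid stands open). 122 mm from the hinge along the lid and 10 mm out. Moves with the lid. A seen-only cord lies on the bench behind the heater; otherwise the space behind the open lid is free.
- lid_liner: Grey-blue insulating liner that fills the inner side of the lid (faces the wells when shut, the robot while open) and the rubber under its tab; touched only if the lid is pinched or handled from inside. Fixed to the lid and moves with it; origin on the hinge line.
- switch (a joint): Red rocker switch on the right (y -34 mm) of the control deck, angle in rad: 0.36 = on (rear half in, front half standing out, as it starts), 0 = off (front half in, parallel to the deck). Rocks about a line along the heater's y, stays where it is left; 2 to 3 N on its front end moves it. A black thermostat knob (24 across, 13 high) at y +36 is left alone.
- switch_front (a point): Middle of the rocker's front (lower) end, where to press; moves with it. The deck slopes down to the front at 0.436 rad, z 58 mm at the box (x -35) to 35 at its front edge (x -85). Rocker 28 mm long down the slope x 20 wide, middle at (-62, -34, 46) mm in the heater's frame. Off: front half 3 mm above the deck; on: its end 8 mm above. Black bezel 34 x 26, 1 mm high.
- cast_a: Bystander: yellowish plaster dental cast with pink wax over the palate, about 67 x 62 x 40 mm, loose, origin under its middle. It and the other cast stand on the two sides of the heater, either way round.
- cast_b: Bystander: yellowish plaster dental cast with red wax on its two sides, about 67 x 62 x 40 mm, loose, origin under its middle.
- cup: Bystander: dark green takeaway cup with a white lid, 83 mm across, 112 mm high, loose, behind and to the left (+y) of the heater. Origin under its middle.
- knife: Bystander: wax knife with a dark wooden handle and steel blade, 170 mm long, 11 mm high, lying in front of the heater along its front. Origin on the bench near its middle; its x points to the blade.

How it is judged:
By the outcome, as a careful person would: the job done as asked, in the order asked, and still so for the second after the job is handed in, with the robot touching nothing.
It also fails if it takes over 38 s, if anything falls off the work surface, if the arm or the gripper's body presses on something with over 40 N, if the wrist force passes 120 N, or if a joint passes its speed limit or range.

## Working session

There is one attempt and no reset: what is moved stays moved. The work goes in short steps, Python scripts to look and compute and a tool call to move; the robot and the scene stay as the last step left them, time stands still between calls to the robot, and variables do not carry over. Pictures are saved under pics/ and viewed, at most 10 in all, crops included, and the job is handed in when it is done.

Besides the shell and the picture viewer there is one more tool, called after "Call:" as a command line: name --argument value ..., lists and objects as JSON in quotes. arm_command: Moves the arm, as the interface text tells. Its arguments: {"type":"object","properties":{"rows":{"type":"array","items":{"type":"array","items":{"type":"array","items":{"type":"number","minimum":-1,"maximum":1}}}}},"required":["rows"]}

```bash
mkdir -p pics; cat > h.py <<'E'
from cell import *
import numpy as np, cv2
from scipy.spatial.transform import Rotation as R
def grab(n):
    s=state(); p,d=read_camera(n); c=get_calibration(n); return s,p,d,c
def pose(c,s):
    if 'hand_eye' in c:
        T=np.eye(4);T[:3,:3]=R.from_euler('xyz',s['tcp_rot']).as_matrix();T[:3,3]=s['eef_pos']
        return T@np.array(c['hand_eye'])
    T=np.eye(4);o=np.array(c['orientation'])
    T[:3,:3]=o if o.shape==(3,3) else R.from_euler('xyz',o).as_matrix();T[:3,3]=c['position'];return T
def cloud(d,c,T):
    K=np.array(c['camera_matrix']);v,u=np.mgrid[:d.shape[0],:d.shape[1]]
    X=np.stack([(u-K[0,2])/K[0,0]*d,-(v-K[1,2])/K[1,1]*d,-d],-1)
    return X@T[:3,:3].T+T[:3,3]
E
python3 - <<'E'
from h import *
print(state())
for n in ['scene','top']:
    s,p,d,c=grab(n);print(n,c);cv2.imwrite(f'pics/{n}.png',p[...,::-1])
    np.savez(f'{n}.npz',p=p,P=cloud(d,c,pose(c,s)),d=d)
E
```

```text
{'t': 0.0, 'joints': array([-1.35362098e+00,  4.91546670e-01,  1.55942977e+00,  1.39932477e-05,
        1.09172917e+00, -1.05621955e-01]), 'qvel': array([ 0.00016509, -0.00186999,  0.00071293,  0.00082374, -0.00048511,
        0.00074742]), 'tau': array([ 3.39675731e-03, -6.12626767e+01, -2.58178157e+01,  6.94584008e-02,
        4.81507403e-02, -1.07160681e-04]), 'eef_pos': array([ 198.26549197, -592.68538252,  404.1764258 ]), 'tcp_rot': array([-3.14048722e+00, -1.29674883e-04,  3.22790776e-01]), 'ft_force': array([ 0.06914828,  0.02535518, -0.73185043]), 'moment': array([ 0.0445411 , -0.03479898, -0.001326  ]), 'grip_force': 0.0, 'opening': 1.0000761616743925}
scene {'camera_matrix': array([[412.21945718,   0.        , 260.09361537],
       [  0.        , 412.21945718, 193.10321336],
       [  0.        ,   0.        ,   1.        ]]), 'position': array([998.84737962,  23.31620726, 869.14778736]), 'orientation': array([0.52385453, 0.00933273, 1.47167896])}
top {'camera_matrix': array([[429.68896631,   0.        , 255.9138484 ],
       [  0.        , 429.68896631, 193.05743656],
       [  0.        ,   0.        ,   1.        ]]), 'position': array([362.4278678 ,  76.32081625, 991.6392562 ]), 'orientation': array([ 0.21076009, -0.00704854, -1.65326832])}
```

View pics/scene.png

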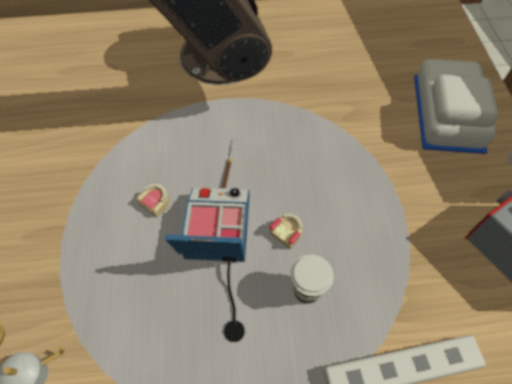

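View pics/top.png

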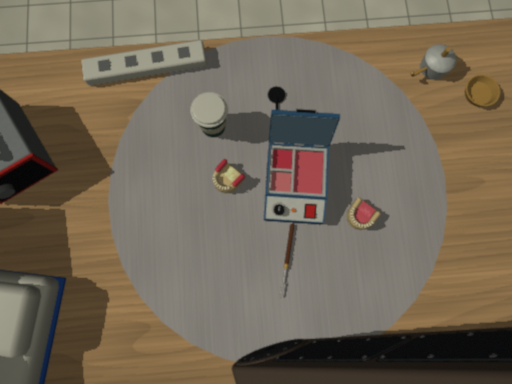

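The scene view shows the heater at about (215,225), with the lid at (210,247), the rocker at (205,192) and the knob at (235,192). In the top view the rocker is at (310,211), the knob at (280,210), the lid at (303,128) with its tab at (306,111), and the knife lies in front at (290,255).

```bash
cat >> h.py <<'E'
def comps(m,amin=12):
    n,l,st,ce=cv2.connectedComponentsWithStats(m.astype(np.uint8)); return [(l==i,ce[i],st[i,4]) for i in range(1,n) if st[i,4]>=amin]
E
python3 - <<'E'
from h import *
np.set_printoptions(precision=1,suppress=True)
for n,box in [('scene',(160,185,260,270)),('top',(258,100,345,228))]:
    f=np.load(n+'.npz');p,P=f['p'],f['P'];h=cv2.cvtColor(p,cv2.COLOR_RGB2HSV).astype(int)
    w=np.zeros(p.shape[:2],bool);w[box[1]:box[3],box[0]:box[2]]=1
    red=((h[...,0]<8)|(h[...,0]>172))&(h[...,1]>140)&(h[...,2]>90)&w
    blue=(h[...,0]>90)&(h[...,0]<115)&(h[...,1]>100)&w
    white=(h[...,1]<45)&(h[...,2]>170)&w
    black=(h[...,2]<50)&w
    for nm,m in [('red',red),('blue',blue),('white',white),('black',black)]:
        for mm,c,a in comps(m): 
            Q=P[mm]; print(n,nm,c,a,'med',np.median(Q,0),'min',np.percentile(Q,3,0),'max',np.percentile(Q,97,0))
    if 1:
        # box body rim/wells plane: points z 50..72
        m=w&(P[...,2]>60)&(P[...,2]<72); r=cv2.minAreaRect(P[m][:,:2].astype(np.float32)); print('rim rect',r)
        m=w&(P[...,2]>85); Q=P[m]; c0=Q.mean(0); u,s,v=np.linalg.svd(Q-c0); print('lid',m.sum(),c0,'normal',v[2],'res',s/np.sqrt(len(Q)),'zmax',Q[:,2].max())
        m=w&(P[...,2]>30); r=cv2.minAreaRect(P[m][:,:2].astype(np.float32)); print('all rect',r)
        big=cv2.resize(p[box[1]:box[3],box[0]:box[2]],None,fx=5,fy=5,interpolation=2); cv2.imwrite(f'pics/c_{n}.png',big[:600,:,::-1])
E
```

```text
scene red [204.1 192.6] 66 med [510.7 -65.7  48.4] min [501.  -74.9  44.3] max [522.8 -56.5  53.4]
scene red [229.8 232.6] 99 med [619.4 -12.7  49.9] min [611.8 -29.8  47.5] max [625.8   4.7  52.6]
scene blue [207.9 247.5] 1325 med [683.  -53.4 132.8] min [ 656.9 -116.6   25.2] max [698.9  11.2 185.8]
scene white [163.5 187.5] 13 med [ 461.4 -166.8    2.3] min [ 450.4 -175.1   -2.9] max [ 487.7 -157.6   37.8]
scene white [194.6 193.4] 53 med [510.7 -87.7  45.4] min [490.1 -93.6  36.6] max [525.4 -82.4  52.4]
scene white [218.1 194.6] 141 med [521.7 -36.4  47.2] min [497.6 -50.1  35.3] max [535.5 -12.   53.9]
scene white [242.6 195.3] 64 med [528.2  22.8  45.9] min [506.   11.   34.7] max [543.4  30.7  54.6]
scene white [189.3 209. ] 14 med [557.9 -98.9  60.1] min [ 545.7 -100.7   58.2] max [565.2 -96.6  62.3]
scene white [220.5 217.7] 25 med [585.6 -31.   60.2] min [564.7 -34.4  54.9] max [714.2 -12.2 289.6]
scene white [186.8 226.4] 17 med [ 603.3 -104.    60.9] min [ 586.7 -106.3   57.5] max [814.  -36.6 482.2]
scene black [234. 193.] 27 med [527.    3.1  58.9] min [516.9  -3.7  55
[... 1166 characters left out ...]
.6] 106 med [545.4 -37.1  65.9] min [ 535.4 -100.6   61.4] max [557.1  31.4  69.6]
top black [276.7 102.2] 41 med [798.4 -17.5   5.4] min [782.2 -29.    0.5] max [802.9  -6.6   9.3]
top black [305.7 110.9] 39 med [691.4 -56.6 191.1] min [687.9 -71.4 184.7] max [694.1 -38.8 195.4]
top black [278.9 209.6] 66 med [519.    5.8  58. ] min [510.7  -3.1  53. ] max [529.7  14.8  62. ]
rim rect ((591.096435546875, -39.60520935058594), (137.09902954101562, 159.5588836669922), 81.01151275634766)
lid 2026 [671.3 -50.5 162.6] normal [-0.9  0.1 -0.3] res [126.6  38.9  17.3] zmax 991.6392561953559
all rect ((522.0154418945312, -26.18145751953125), (142.93836975097656, 351.3806457519531), 79.42361450195312)
```

```bash
python3 - <<'E'
from h import *
np.set_printoptions(precision=3,suppress=True)
for n in ['scene','top']:
    f=np.load(n+'.npz');p,P=f['p'],f['P'];h=cv2.cvtColor(p,cv2.COLOR_RGB2HSV).astype(int)
    X,Y,Z=P[...,0],P[...,1],P[...,2]
    # hinge/yaw from rocker+knob masks and rim band fit
    m=(X>480)&(X<680)&(Y>-125)&(Y<50)&(Z>61)&(Z<71); r=cv2.minAreaRect(P[m][:,:2].astype(np.float32)); 
    m2=(X>640)&(X<730)&(Y>-135)&(Y<30)&(Z>90)&(Z<178); Q=P[m2]
    for _ in range(3):
        c=Q.mean(0); v=np.linalg.svd(Q-c,full_matrices=False)[2][2]; v*=np.sign(v[0]); e=(Q-c)@v; Q=Q[abs(e)<max(2,2*e.std())]
    print(n,m2.sum(),len(Q),'c',c,'n',v,'yaw',np.arctan2(v[1],v[0]),'lid ang',np.pi/2+np.arctan2(-v[2],np.hypot(v[0],v[1])),'res',e.std())
    # front rim line of box + lid top line yaw
    for lo,hi,x0,x1 in [(180,200,640,730)]:
        m=(X>x0)&(X<x1)&(Y>-135)&(Y<30)&(Z>lo)&(Z<hi); q=P[m]; r=cv2.minAreaRect(q[:,:2].astype(np.float32)); print('top edge',r,'zmax',np.percentile(q[:,2],99), q.mean(0))
    b=(h[...,0]>90)&(h[...,0]<115)&(h[...,1]>100)&(X>525)&(X<565)&(Y>-110)&(Y<40)&(Z>58)&(Z<72); q=P[b]
    if len(q)>10: print('front rim',len(q),np.polyfit(q[:,1],q[:,0],1))
    w=(X>450)&(X<560)&(Y>-130)&(Y<50)&(Z>25)&(Z<70); r=cv2.minAreaRect(P[w][:,:2].astype(np.float32)); print('front block',r, cv2.boxPoints(r))
for T in ['knife']:
    m=(X>300)&(X<500)&(Y>-120)&(Y<60)&(Z>5)&(Z<30);print('knife',np.percentile(P[m],[2,98],axis=0))
E
```

```text
scene 770 755 c [685.047 -55.801 136.415] n [ 0.976 -0.146 -0.161] yaw -0.1481123203854083 lid ang 1.732595224902601 res 0.30262550628989215
top edge ((688.3372802734375, -57.06732940673828), (137.28753662109375, 12.389866828918457), 81.55120849609375) zmax 193.87523771709198 [688.593 -56.782 185.174]
front block ((530.61083984375, -33.13758850097656), (137.53109741210938, 73.68712615966797), 83.38224029541016) [[ 486.088  -97.199]
 [ 559.284 -105.691]
 [ 575.134   30.924]
 [ 501.938   39.416]]
top 1422 1396 c [674.364 -52.593 135.975] n [ 0.976 -0.147 -0.163] yaw -0.14965600592464656 lid ang 1.7344128067448061 res 0.7860715354342691
top edge ((687.4306030273438, -54.702308654785156), (136.53411865234375, 15.091853141784668), 81.01619720458984) zmax 194.7467344740262 [686.651 -54.364 185.484]
front rim 103 [  0.135 551.193]
front block ((531.81005859375, -31.074737548828125), (136.17605590820312, 74.74630737304688), 81.63541412353516) [[ 484.93   -93.002]
 [ 558.881 -103.875]
 [ 578.691   30.852]
 [ 504.739   41.726]]
knife [[333.235 -82.398   5.186]
 [497.891  17.435  28.25 ]]
```

Call:
arm_command --rows '[[[0.67,-1,-0.3,0,0,0.075,-1],[0.67,-1,-0.3,0,0,0.075,-1],[0.67,-1,-0.3,0,0,0.075,-1],[0.67,-1,-0.3,0,0,0.075,-1],[0.67,-1,-0.3,0,0,0.075,-1],[0.67,-1,-0.3,0,0,0.075,-1],[0.67,-1,-0.3,0,0,0.075,-1]]]'

```text
t: 0.68
eef_pos: [246.3, -418.2, 450.3]
tcp_rot: [3.14, -0.001, -0.145]
ft_force: [-0.3, -0.7, -0.4]
opening: 0.568
grip_force: 0.0
```

Call:
arm_command --rows '[[[0.97,-0.94,0,0,0,0,-1],[0.97,-0.94,0,0,0,0,-1],[0.97,-0.94,0,0,0,0,-1],[0.97,-0.94,0,0,0,0,-1],[0.97,-0.94,0,0,0,0,-1],[0.97,-0.94,0,0,0,0,-1]]]'

```text
t: 1.18
eef_pos: [414.6, -299.1, 448.9]
tcp_rot: [-3.141, -0.0, -0.144]
ft_force: [-0.3, 0.6, -0.3]
opening: 0.148
grip_force: 0.0
```

Call:
arm_command --rows '[[[0.97,-0.94,0,0,0,0,-1],[0.97,-0.94,0,0,0,0,-1],[0.97,-0.94,0,0,0,0,-1],[0.97,-0.94,0,0,0,0,-1],[0.97,-0.94,0,0,0,0,-1],[0.97,-0.94,0,0,0,0,-1]]]'

```text
t: 1.68
eef_pos: [579.6, -181.1, 448.1]
tcp_rot: [-3.141, 0.0, -0.145]
ft_force: [-0.7, -0.9, 0.3]
opening: 0.006
grip_force: 0.0
```

Call:
arm_command --rows '[[[0.97,-0.94,0,0,0,0,-1],[0.97,-0.94,0,0,0,0,-1],[0.97,-0.94,0,0,0,0,-1],[0.97,-0.94,0,0,0,0,-1],[0.97,-0.94,0,0,0,0,-1],[0.97,-0.94,0,0,0,0,-1]]]'

```text
t: 2.18
eef_pos: [744.2, -62.7, 446.7]
tcp_rot: [-3.141, 0.001, -0.145]
ft_force: [0.5, -0.3, 0.2]
opening: 0.007
grip_force: 0.0
```

Call:
arm_command --rows '[[[0,0,0.2,0,0,0,-1],[0,0.01,0.4,0,0,0,-1],[0,0.01,0.59,0,0,0,-1],[0,0.01,0.59,0,0,0,-1],[-0.1,0.01,0.59,0,0,0,-1],[-0.2,0.01,0.59,0,0,0,-1],[-0.2,0.01,0.59,0,0,0,-1]]]'

```text
t: 2.77
eef_pos: [709.3, -63.0, 362.2]
tcp_rot: [3.141, 0.0, -0.149]
ft_force: [0.3, -0.1, 0.1]
opening: 0.004
grip_force: 0.0
```

```bash
python3 - <<'E'
from h import *
s,p,d,c=grab('scene');cv2.imwrite('pics/s2.png',cv2.resize(p[150:300,120:320],None,fx=3,fy=3,interpolation=2)[...,::-1]);print(s['eef_pos'],s['ft_force'])
E
```

```text
[709.31982145 -62.95284506 362.24919937] [ 0.34901698 -0.12878317  0.08872151]
```

View pics/s2.png

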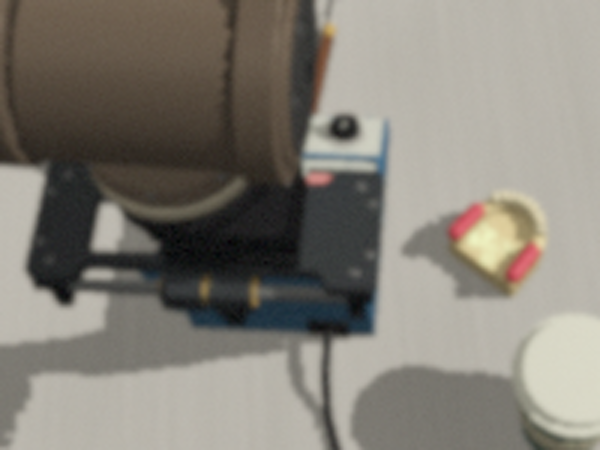

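The finger is behind the lid near its middle, close to the tab at (325,325), and clear of the cup and casts. Now I push slowly toward the front.

Call:
arm_command --rows '[[[-0.03,0,0,0,0,0,-1],[-0.06,0,0,0,0,0,-1],[-0.09,0,0,0,0,0,-1],[-0.12,0,0,0,0,0,-1],[-0.15,0,0,0,0,0,-1],[-0.18,0,0,0,0,0,-1],[-0.21,0,0,0,0,0,-1],[-0.24,0,0,0,0,0,-1],[-0.27,0,0,0,0,0,-1],[-0.3,0,0,0,0,0,-1]]]'

```text
t: 3.65
eef_pos: [665.4, -55.1, 361.2]
tcp_rot: [3.142, 0.0, -0.148]
ft_force: [1.2, 0.6, -0.4]
opening: 0.004
grip_force: 0.5
```

Call:
arm_command --rows '[[[-0.028,0,0.003,0,0,0,-1],[-0.056,0,0.007,0,0,0,-1],[-0.084,0,0.012,0,0,0,-1],[-0.112,0,0.017,0,0,0,-1],[-0.14,0,0.023,0,0,0,-1],[-0.165,0,0.033,0,0,0,-1],[-0.19,0,0.043,0,0,0,-1],[-0.217,0,0.053,0,0,0,-1],[-0.242,0,0.063,0,0,0,-1],[-0.267,0,0.073,0,0,0,-1]]]'

```text
t: 4.48
eef_pos: [625.9, -49.2, 350.1]
tcp_rot: [3.141, 0.0, -0.148]
ft_force: [1.3, -1.0, -0.7]
opening: 0.006
grip_force: 0.3
```

Call:
arm_command --rows '[[[-0.026,0,0.014,0,0,0,-1],[-0.051,0,0.029,0,0,0,-1],[-0.076,0,0.045,0,0,0,-1],[-0.1,0,0.061,0,0,0,-1],[-0.123,0,0.078,0,0,0,-1],[-0.145,0,0.097,0,0,0,-1],[-0.166,0,0.117,0,0,0,-1],[-0.187,0,0.137,0,0,0,-1],[-0.206,0,0.157,0,0,0,-1],[-0.224,0,0.177,0,0,0,-1]]]'

```text
t: 5.32
eef_pos: [592.7, -44.3, 323.4]
tcp_rot: [3.142, 0.0, -0.148]
ft_force: [-0.1, -0.8, 0.2]
opening: 0.008
grip_force: 0.2
```

Call:
arm_command --rows '[[[-0.018,0,0.022,0,0,0,-1],[-0.035,0,0.045,0,0,0,-1],[-0.051,0,0.068,0,0,0,-1],[-0.066,0,0.092,0,0,0,-1],[-0.08,0,0.116,0,0,0,-1],[-0.093,0,0.141,0,0,0,-1],[-0.105,0,0.166,0,0,0,-1],[-0.116,0,0.192,0,0,0,-1],[-0.126,0,0.218,0,0,0,-1],[-0.135,0,0.244,0,0,0,-1]]]'

```text
t: 6.15
eef_pos: [572.8, -41.3, 286.7]
tcp_rot: [3.142, -0.0, -0.149]
ft_force: [0.9, -0.4, 0.5]
opening: 0.004
grip_force: 0.2
```

Call:
arm_command --rows '[[[-0.005,0,0.015,0,0,0,-1],[-0.009,0,0.03,0,0,0,-1],[-0.013,0,0.045,0,0,0,-1],[-0.017,0,0.06,0,0,0,-1],[-0.02,0,0.074,0,0,0,-1],[-0.022,0,0.087,0,0,0,-1],[-0.024,0,0.099,0,0,0,-1],[-0.026,0,0.11,0,0,0,-1],[-0.027,0,0.118,0,0,0,-1],[-0.028,0,0.125,0,0,0,-1]]]'

```text
t: 6.98
eef_pos: [568.9, -40.7, 268.2]
tcp_rot: [3.142, 0.0, -0.148]
ft_force: [-0.1, -1.0, -0.8]
opening: 0.001
grip_force: 0.1
```

Call:
arm_command --rows '[[[0,0,0.003,0,0,0,-1],[0,0,0.006,0,0,0,-1],[0,0,0.009,0,0,0,-1],[0,0,0.012,0,0,0,-1],[0,0,0.014,0,0,0,-1],[0,0,0.016,0,0,0,-1]]]'

```text
t: 7.48
eef_pos: [568.9, -40.7, 266.3]
tcp_rot: [3.141, -0.0, -0.148]
ft_force: [-3.2, 0.3, 8.3]
opening: 0.003
grip_force: 4.1
```

Call:
arm_command --rows '[[[0,0,0.002,0,0,0,-1],[0,0,0.004,0,0,0,-1],[0,0,0.004,0,0,0,-1],[0,0,0.004,0,0,0,-1]]]'

```text
t: 7.82
eef_pos: [568.8, -40.6, 266.2]
tcp_rot: [3.141, -0.001, -0.148]
ft_force: [-3.2, -0.3, 10.8]
opening: 0.008
grip_force: 5.4
```

Call:
arm_command --rows '[[[0,0,-0.1,0,0,0,-1],[0,0,-0.3,0,0,0,-1],[0,0,-0.5,0,0,0,-1],[-0.2,0.21,-0.5,0,0,0,-1],[-0.48,0.21,-0.5,0,0,0,-1],[-0.75,0.21,-0.5,0,0,0,-1],[-0.75,0.21,-0.5,0,0,0,-1]]]'

```text
t: 8.4
eef_pos: [446.7, -54.0, 339.9]
tcp_rot: [-3.141, 0.006, -0.149]
ft_force: [1.3, 0.7, 0.7]
opening: 0.007
grip_force: 0.0
```

```bash
python3 - <<'E'
from h import *
np.set_printoptions(precision=1,suppress=True)
im=[]
for n,b in [('scene',(140,160,270,260)),('wrist',None)]:
    s,p,d,c=grab(n); P=cloud(d,c,pose(c,s))
    if b: 
        im.append(cv2.resize(p[b[1]:b[3],b[0]:b[2]],(390,300)))
        X,Y,Z=P[...,0],P[...,1],P[...,2]
        for x0 in range(550,670,20):
            m=(X>x0)&(X<x0+20)&(Y>-100)&(Y<20)&(Z<120)&(Z>60); print(x0,m.sum(),np.median(Z[m]))
    else:
        im.append(cv2.resize(p,(400,300)))
        h=cv2.cvtColor(p,cv2.COLOR_RGB2HSV).astype(int)
        red=((h[...,0]<8)|(h[...,0]>172))&(h[...,1]>140)&(h[...,2]>70)
        for m,ce,a in comps(red,40):
            Q=P[m]; print(ce,a,np.median(Q,0),np.percentile(Q,[3,97],axis=0))
    print(s['eef_pos'])
cv2.imwrite('pics/s3.png',np.hstack(im)[...,::-1])
E
```

```text
550 439 74.83376017946478
570 456 74.93600579999185
590 469 75.00760256828528
610 485 75.0107127199002
630 500 75.05799734259097
650 519 74.50064312644815
[446.7 -54.  339.9]
[41.  24.4] 648 [635.1 125.4  37.2] [[622.6 114.8  30.6]
 [648.1 137.5  39.9]]
[90.9 60.8] 546 [597.9  88.5  37.4] [[585.9  76.7  31.6]
 [610.  101.3  39.7]]
[379.5 119.7] 1136 [ 500.7 -185.8   29.5] [[ 481.2 -208.6   28.1]
 [ 523.2 -167.9   31. ]]
[260.5 127.9] 633 [511.9 -63.7  49.3] [[498.5 -73.8  46.9]
 [524.2 -53.4  54.7]]
[450.  -54.7 340.6]
```

View pics/s3.png

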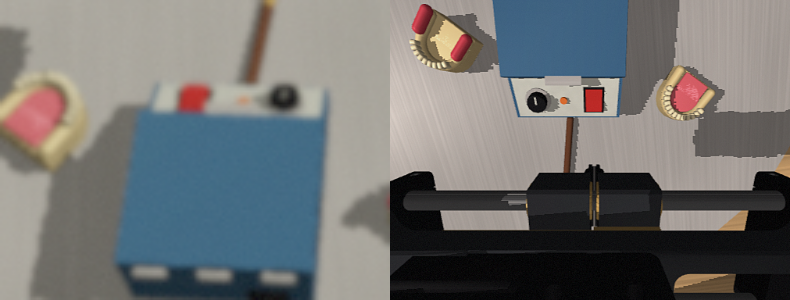

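Lid shut: its top is level at 75 mm, and the heater has not moved. In the wrist view (right half) the rocker is at (594,100), front still raised, and the casts and knife are undisturbed. Next, the switch.

Call:
arm_command --rows '[[[0.14,0,0.2,0,0,0,-1],[0.28,0,0.4,0,0,0,-1],[0.28,0,0.5,0,0,0,-1],[0.28,0,0.57,0,0,0,-1],[0.28,0,0.57,0,0,0,-1],[0.28,0,0.57,0,0,0,-1],[0.28,0,0.57,0,0,0,-1]]]'

```text
t: 9.08
eef_pos: [495.1, -61.5, 255.4]
tcp_rot: [3.141, -0.001, -0.148]
ft_force: [0.2, -0.6, -0.2]
opening: 0.007
grip_force: 0.0
```

Call:
arm_command --rows '[[[-0.01,0,0.02,0,0,0,-1],[-0.01,0,0.04,0,0,0,-1],[-0.01,0,0.06,0,0,0,-1],[-0.01,0,0.08,0,0,0,-1],[-0.01,0,0.095,0,0,0,-1],[-0.01,0,0.105,0,0,0,-1],[-0.01,0,0.115,0,0,0,-1],[-0.01,0,0.125,0,0,0,-1],[-0.01,0,0.13,0,0,0,-1]]]'

```text
t: 9.83
eef_pos: [492.9, -61.2, 235.4]
tcp_rot: [3.142, 0.0, -0.148]
ft_force: [-3.6, 0.7, 11.2]
opening: 0.002
grip_force: 6.1
```

Call:
arm_command --rows '[[[0,0,0.003,0,0,0,-1],[0,0,0.003,0,0,0,-1],[0,0,0.003,0,0,0,-1]]]'

```text
t: 10.08
eef_pos: [492.8, -61.2, 235.4]
tcp_rot: [3.141, -0.0, -0.148]
ft_force: [-3.3, 0.7, 11.0]
opening: 0.007
grip_force: 5.5
```

Call:
arm_command --rows '[[[0,0,-0.1,0,0,0,-1],[0,0,-0.3,0,0,0,-1],[0,0,-0.55,0,0,0,-1],[-0.3,0,-0.8,0,0,0,-1],[-0.4,0,-0.8,0,0,0,-1],[-0.4,0,-0.8,0,0,0,-1],[-0.4,0,-0.8,0,0,0,-1]]]'

```text
t: 10.67
eef_pos: [433.0, -52.1, 355.8]
tcp_rot: [3.141, -0.002, -0.149]
ft_force: [0.0, -0.3, -0.6]
opening: 0.006
grip_force: 0.0
```

```bash
python3 - <<'E'
from h import *
np.set_printoptions(precision=1,suppress=True)
s,p,d,c=grab('wrist'); P=cloud(d,c,pose(c,s))
h=cv2.cvtColor(p,cv2.COLOR_RGB2HSV).astype(int)
red=((h[...,0]<8)|(h[...,0]>172))&(h[...,1]>140)&(h[...,2]>70)
e=np.array([.989,-.148])
def sl(m): 
    Q=P[m]; t=(Q[:,:2]-[579,-40])@e; return np.arctan(np.polyfit(t,Q[:,2],1)[0])
for m,ce,a in comps(red,40):
    Q=P[m]
    if abs(np.median(Q[:,1])+64)<15: print(ce,a,np.median(Q,0),'slope',sl(m))
w=(P[...,2]>38)&(P[...,2]<56)&(abs(P[...,0]-519)<18)&(abs(P[...,1]+30)<9); print('deck slope',w.sum(),sl(w))
w=(abs(P[...,2]-75)<4)&(abs(P[...,0]-560)<30)&(abs(P[...,1]+45)<60); print('lid slope',w.sum(),sl(w),np.median(P[w],0))
x,y=260,128
s2,p2,_,_=grab('scene')
cv2.imwrite('pics/s4.png',np.hstack([cv2.resize(p,(400,300)),cv2.resize(p2[140:290,100:300],(400,300))])[...,::-1]); print(s['eef_pos'],s['ft_force'])
E
```

```text
[260.4 110.8] 592 [512.5 -63.6  50.6] slope 0.28300447553748465
deck slope 625 0.42473189088394303
lid slope 8951 0.0016677583035138485 [564.6 -47.9  75.5]
[433.  -52.1 355.8] [ 0.  -0.3 -0.6]
```

View pics/s4.png

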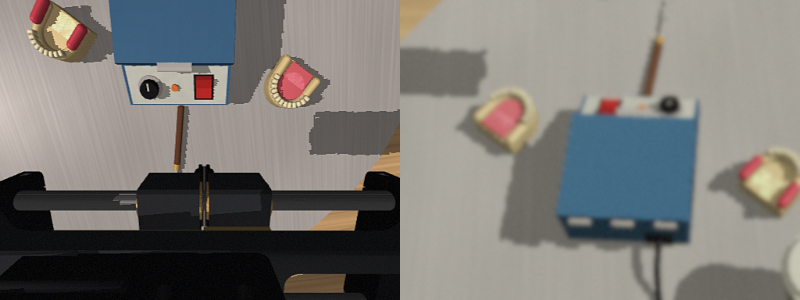

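```bash
python3 - <<'E'
from h import *
np.set_printoptions(precision=1,suppress=True)
s,p,d,c=grab('wrist'); P=cloud(d,c,pose(c,s))
t=(P[...,0]-579)*.989-(P[...,1]+40)*.148; y=(P[...,0]-579)*.148+(P[...,1]+40)*.989
for x in range(-84,-36,3):
    r=[]
    for y0,w in [(-34,5),(0,9),(-54,5)]:
        m=(abs(t-x-1.5)<1.5)&(abs(y-y0)<w)&(P[...,2]>20); r+= [m.sum(),np.median(P[...,2][m]) if m.any() else np.nan]
    print(x+1.5,np.array(r))
f=np.load('top.npz');P=f['P'];t=(P[...,0]-579)*.989-(P[...,1]+40)*.148; y=(P[...,0]-579)*.148+(P[...,1]+40)*.989
print('before',[(x+1.5,round(float(np.median(P[...,2][(abs(t-x-1.5)<1.5)&(abs(y+34)<5)])),1)) for x in range(-84,-36,3)])
cv2.imwrite('pics/s5.png',cv2.resize(p[70:150,210:310],(800,600)[:2] if 0 else (750,600),interpolation=2)[...,::-1])
E
```

```text
-82.5 [25.  36.5 45.  36.8 29.  36.7]
-79.5 [27.  38.  51.  38.3 28.  38.1]
-76.5 [27.  42.4 51.  39.4 27.  39.2]
-73.5 [9201.   334.4   52.    40.9   27.    41.1]
-70.5 [27.  45.8 52.  42.4 28.  42.3]
-67.5 [27.  47.2 51.  43.8 29.  44. ]
-64.5 [27.  48.8 54.  46.5 30.  45.3]
-61.5 [35.  51.5 54.  47.3 30.  46.7]
-58.5 [36.  54.5 53.  47.8 30.  48. ]
-55.5 [32.  57.7 72.  49.5 40.  49.3]
-52.5 [33.  56.9 54.  51.  27.  50.7]
-49.5 [32.  54.5 54.  52.4 29.  52.2]
-46.5 [ 40.   54.  111.   54.3  37.   53.8]
-43.5 [36.  54.8 81.  75.6 32.  55.1]
-40.5 [40.  56.8 60.  75.5 35.  56.6]
-37.5 [70.  67.8 80.  75.4 71.  67.5]
before [(-82.5, 36.1), (-79.5, 38.3), (-76.5, 44.1), (-73.5, 47.7), (-70.5, 48.7), (-67.5, 48.0), (-64.5, 46.7), (-61.5, 50.4), (-58.5, 51.8), (-55.5, 52.4), (-52.5, 52.7), (-49.5, 55.8), (-46.5, 53.8), (-43.5, 53.9), (-40.5, 57.2), (-37.5, 56.8)]
```

View pics/s5.png

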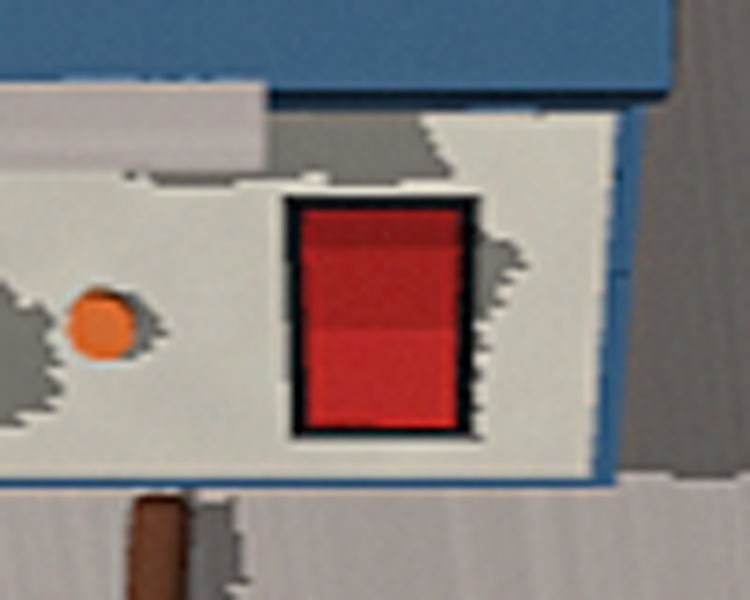

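The close-up shows the rocker's front half (380,380) flat. It stands a steady 3.3 mm above the deck and parallel to it, and the rear half now stands out, so the switch is off.

```bash
python3 -c "
from cell import *
print(job_done())"
```

```text
the job is handed in; nothing more can be done
None
```

The lid is fully shut (eased down, top level at 75 mm) and the rocker is pressed in to off; the heater hadn't shifted, the casts, cup and knife were never touched, and I handed the job in at about 11 s.

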